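# Vent and uncap the cleaner canister

## Robot

A 6-joint arm with a two-finger parallel gripper is mounted at the origin on the work surface. World frame = base frame: x ahead of the robot, y to its left, z up, the work surface at z = 0. Lengths are in m, angles in degrees, forces in N, time in s.
With the tool pointing down it reaches from about 0.375 to 0.9 m from the base axis. Payload 3.1 kg.
Tool frame: the origin (TCP) lies at the very end of the fingers, on their centre line; the grasp point (between the pads) lies 19 mm behind it (bot.hold_point_z is the z of the grasp point in the tool frame, in m); z points along the fingers, y is the direction in which the jaws open and shut (so a half turn about z gives the same grasp; the last joint's range is limited). The gripper opens to 87 mm and grips with 3 to 60 N. Pads are 19 mm wide; open, the fingers measure 117 mm over their backs; the gripper's body (75 mm by 190 mm) begins 51 mm behind the grasp point.
Start: joints at [52.97, 30.224, 82.088, -0, 67.689, -10.227], TCP at [0.282, 0.558, 0.223] pointing down, gripper open.
Joint ranges: [-176.69, 176.69], [-43.24, 126.21], [12.49, 139.97], [-82, 262], [0, 151.66], [-163.58, 163.58]. Speed limits (degrees/s): [159.86, 159.86, 180, 180, 180, 180].

## Interface

Orientations are given as a 3x3 rotation matrix whose columns are the frame's x, y, z axes.
In Python, from rig import bot gives the robot as it stands.
- The arm moves only by the tool servo_tool, never from a script. Its argument "increments" is a list of rows, each a list of 3 entries, a list of its own where there are three numbers: the closure, from 0 (fully open) to 1 (shut), then the shift along the tool's x, y, z in mm, then the turn about the tool's z in degrees. In form: [[claw, [x, y, z], turn], ...]. A call has 1 to 5 rows; each row shifts and turns the commanded pose from where the row before left it, along the tool's axes as they then stand; what a row does not reach is not made up. A row lasts 1/8 s, in which the tool goes at most 62.5 mm and 10.7 degrees, less where a joint would pass 70% of its speed; a pose out of reach is approached as far as the arm can. A call with a gripper value outside its range is refused whole. The fingers move at their own pace and stop on an object; the grip force is fixed at half the most. Time passes only in rows, so rows that do not move let the fingers close. It gives the time, the measured TCP pose, the force and the opening at its end, in the units of the state.
- bot.read_state(): the state, without advancing time (a new reading comes with each control period).
- bot.capture(name): name is "scene" or "top" or "wrist"; returns (picture, depth): 384x512x3 uint8, blue, green, red; 384x512 float32, m along the optical axis (not along the pixel's ray), 0 where there is no reading.
- bot.camera_info(name): a dict with "K" (3x3 intrinsics, pixels), "R" (3x3) and "t" (3): a world point X has camera coordinates R X + t; the wrist camera has in their place "mount" (4x4, takes a point from camera to tool coordinates, whose origin is the TCP and whose axes are the flange's). Camera axes: x right, y down, z forward; pixel columns grow to the right and rows downward; lengths in m; the calibration is good to about 2 mm. A picture is of the moment at which its call begins: read the wrist's pose just before it. camera_info takes no time and is no camera call.
- bot.hand_in(): hands the job in, once; it reports no verdict.
Trained networks look in the newest picture that a camera, given by its name, has taken for a name from the list of things; names that differ only in an ending like _2 or _b are one class to them, and where a whole thing is asked for, a point or a joint stands for the part that bears it (a point fixed in the world has none). Each returns a list of dicts, best first, with "p" (0 to 1); they miss things now and then, are a little off and sometimes report something else, mostly with a low value. They report only what shows in the picture. A call takes as long as a camera call. They do not tell look-alikes from the thing itself.
- bot.find_in(camera, thing): "bbox" ([left, top, right, bottom] in pixels, round what is visible of it).
- bot.trace(camera, thing): "region" (384x512 bool, what is visible of it) and "bbox" ([left, top, right, bottom] in pixels, round what is visible of it).
The state is a dict: "time_s": time; "joint_positions": joint angles; "qvel": joint speeds; "tau": joint torques, N m; "position": TCP position; "tcp_rot": TCP orientation; "force": force on the tool from outside, world axes, zero at the start; "moment": the same for the moment, N m; "opening": opening from 0.0 (shut) to 1.0 (fully open).
Only numpy, scipy, OpenCV 4.12 (cv2) and the standard library are available. Lean on these libraries where they do the work, as an engineer would, in place of code of your own. Each camera call takes 0.05 s, during which the arm holds its last target.

## Task

The print-head cleaner canister on the repair bench needs topping up. First let its pressure off: press the narrow sprung vent button fully down for a moment and let it come back up. Then take off the wide ribbed filler cap; nobody marked which way it unscrews, so try it gently one way and then the other. Finish while still holding the cap in the gripper, level and still, lifted at least 5 cm straight above its neck (anything from 5 to 15 cm is fine); do not put it down, and leave the cartridge, screwdriver and jar where they are.

Things in the scene. Friction and masses are not known exactly. Their poses are not given: they have to be found in the camera images.
- canister: cleaner canister, white plastic, 120 x 200 x 115 mm high, strapped in a shallow steel tray of 150 x 230 mm, both fixed to the bench. Origin: centre of the tray's underside on the bench; its y axis runs along the 200 mm length, z up. On its top: the filler neck at y = -50 mm and the vent at y = +50 mm of this frame.
- neck (a point): centre of the filler neck's mouth, 149 mm above the bench (neck 30 mm across, rim 41 mm); axes as the canister's. The cap's roof rests on it. Coarse thread, its hand differs from case to case: the wrong way the cap stops dead within 20 degrees (do not force it); the right way it turns easily and at 65 to 110 degrees from its starting angle lifts straight off.
- cap_mid (a point): loose filler cap on the neck: grey, round, ribbed, 50 mm diameter, 28 mm high, 60 g. Point: its centre, half-way up (147 mm above the bench at the start; skirt ends 18 mm above the canister's top). z up its axis; x along the 3 mm ridge marking one side of its flat top. Grip it across any diameter. It unscrews in one part turn; before that it lifts only 1 to 2 mm.
- vent_top (a point): centre of the top face of the sprung vent button, a grey stepped plunger 22 mm across at the top and 28 mm at the foot, top 151 mm above the bench when up. It moves straight down.
- vent (a joint): travel of the vent button in m: 0 up, 0.008 fully down. Spring: 2.4 N to start it, 5.6 N fully down; it springs back by itself.
- cartridge_mid (a point): centre of a loose black ink cartridge standing on the bench, 65 x 22 x 50 mm, z up; leave alone.
- screwdriver_grip (a point): grip point of a loose screwdriver, 170 mm long, lying on the bench, x along the shaft; leave alone.
- jar_mid (a point): centre of a loose white jar with a black lid, 50 mm diameter, 50 mm high; leave alone.
Not all that is in view belongs to the job. Of the things like the part that bears cap_mid, leave any that is brown or yellow; of the rest the smaller one is meant.

How it is judged:
By the outcome, as a careful person would: the job done as asked, in the order asked, and still so for the second after the job is handed in, while the arm keeps its last pose, push and grip.
It also fails if it takes over 58 s, if anything falls off the work surface, if the arm or the gripper's body presses on something with over 40 N, if the wrist force passes 120 N, or if a joint passes its speed limit or range.

## Working session

There is one attempt and no reset: what is moved stays moved. The work goes in short steps, Python scripts to look and compute and a tool call to move; the robot and the scene stay as the last step left them, time stands still between calls to the robot, and variables do not carry over. Pictures are saved under pics/ and viewed, and the job is handed in when it is done.

Besides the shell and the picture viewer there is one more tool, called after "Call:" as name(argument=value, ...), one argument or row to a line, values as JSON. servo_tool: Moves the arm, as the interface text tells. Its arguments: {"type":"object","properties":{"increments":{"type":"array","items":{"type":"array"}}},"required":["increments"]}

```bash
ls; mkdir -p pics; cat > h.py <<'E'
import numpy as np, cv2
from rig import bot
def world(cam,u,v,d,st=None):
    ci=bot.camera_info(cam);K=np.array(ci["K"])
    p=np.linalg.inv(K)@np.array([u,v,1.0])*d
    if "R" in ci: return np.array(ci["R"]).T@(p-np.array(ci["t"]))
    M=np.array(ci["mount"]);q=M[:3,:3]@p+M[:3,3]
    return np.array(st["tcp_rot"])@q+np.array(st["position"])
E
python3 - <<'E'
from h import *
print(bot.read_state())
for c in ["scene","top"]:
    im,d=bot.capture(c); cv2.imwrite(f"pics/{c}0.png",im); np.save(f"{c}0.npy",d)
    for t in ["cap_mid","vent_top","canister","jar_mid"]:
        for r in bot.find_in(c,t):
            l,tp,rr,b=r["bbox"];u=int((l+rr)/2);v=int((tp+b)/2)
            print(c,t,r["p"],np.round(r["bbox"]),np.round(world(c,u,v,d[v,u]),3))
E
```

```text
pics
{'time_s': 0.0, 'joint_positions': array([ 5.29712832e+01,  3.02790704e+01,  8.21537039e+01, -2.35625200e-04,
        6.76891525e+01, -1.02265480e+01]), 'qvel': array([ 0.07371287, -0.00275874,  0.00970962,  0.01591376, -0.01320669,
       -0.04332435]), 'tau': array([-3.54104659e-04, -4.40038526e+01, -1.76595175e+01,  6.31593168e-02,
        5.79993508e-02, -1.25380025e-04]), 'position': array([0.2813541 , 0.55729797, 0.2215854 ]), 'tcp_rot': array([[-8.92569217e-01,  4.50908591e-01, -1.27848941e-03],
       [ 4.50910249e-01,  8.92567675e-01, -1.70116232e-03],
       [ 3.74069615e-04, -2.09488910e-03, -9.99997736e-01]]), 'force': array([-0.09455842, -0.26994215,  0.64939092]), 'moment': array([-0.03278292, -0.02452752,  0.03422185]), 'opening': 1.0003210900354227}
scene cap_mid 0.85 [243. 190. 264. 213.] [ 0.619 -0.014  0.163]
scene cap_mid 0.74 [206. 265. 225. 285.] [ 0.773 -0.053  0.032]
scene cap_mid 0.71 [198. 165. 221. 192.] [ 0.526 -0.181  0.045]
scene cap_mid 0.59 [190. 196. 217. 225.] [ 0.621 -0.156  0.035]
scene vent_top 0.41 [286. 202. 300. 212.] [0.59  0.074 0.149]
scene canister 0.81 [226. 190. 316. 261.] [0.64  0.041 0.118]
scene jar_mid 0.62 [138. 178. 160. 201.] [ 0.623 -0.316  0.05 ]
top cap_mid 0.77 [250. 114. 270. 130.] [ 0.759 -0.056  0.028]
top cap_mid 0.71 [237. 161. 253. 179.] [ 0.609 -0.017  0.163]
top cap_mid 0.65 [285. 159. 314. 185.] [ 0.611 -0.163  0.038]
top cap_mid 0.59 [294. 197. 319. 217.] [ 0.517 -0.179  0.045]
top vent_top 0.48 [202. 176. 213. 190.] [0.581 0.079 0.153]
top canister 0.89 [182. 142. 275. 218.] [0.59  0.029 0.116]
top canister 0.32 [360. 197. 370. 258.] [ 0.454 -0.345  0.015]
top jar_mid 0.72 [344. 163. 366. 182.] [ 0.607 -0.315  0.054]
```

```bash
python3 - <<'E'
import cv2
a=cv2.imread("pics/scene0.png")[140:310,110:350];b=cv2.imread("pics/top0.png")[90:270,160:400]
cv2.imwrite("pics/s0c.png",cv2.resize(a,None,fx=3.2,fy=3.2,interpolation=2));cv2.imwrite("pics/t0c.png",cv2.resize(b,None,fx=3.2,fy=3.2,interpolation=2))
E
```

```text
(no output)
```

View pics/s0c.png

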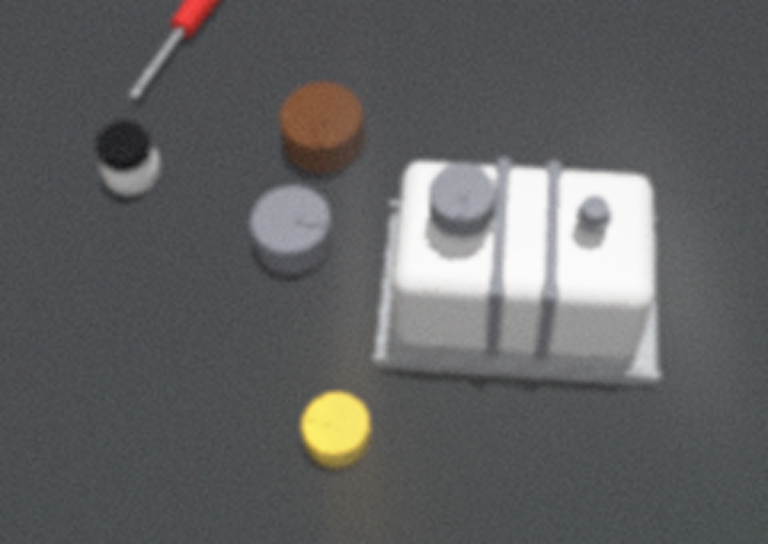

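View pics/t0c.png

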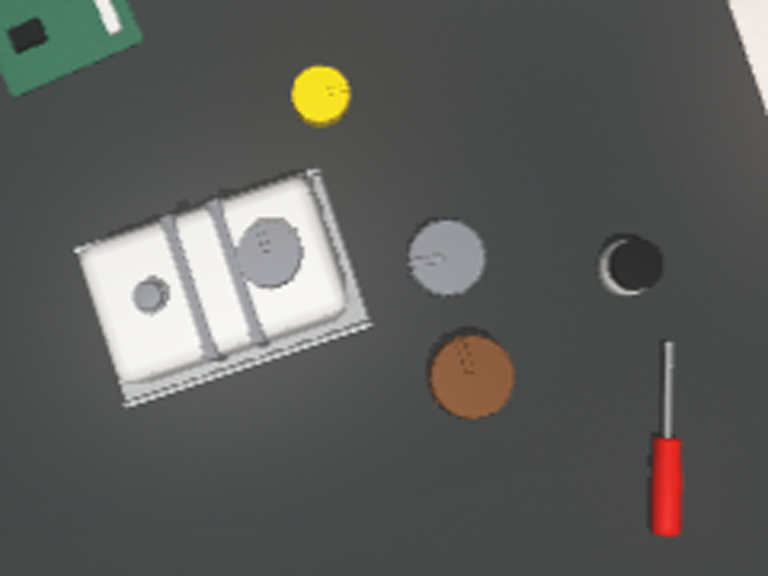

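The top view shows four cap-like things. They are the grey cap on the canister (245,170), a larger grey one on the bench (299,172), a brown one (307,207) and a yellow one (260,122). I choose the smaller grey one on the canister, whose top measures z≈0.162. Next I'll refine its position.

```bash
python3 - <<'E'
from h import *
for c,cb,vb in [("scene",(238,185,270,218),(282,196,304,216)),("top",(233,157,258,184),(198,172,217,194))]:
    d=np.load(c+"0.npy")
    for n,b,lo,hi in [("cap",cb,.154,.172),("vent",vb,.141,.162)]:
        P=np.array([np.r_[world(c,u,v,d[v,u]),u,v] for v in range(b[1],b[3]) for u in range(b[0],b[2]) if d[v,u]>0])
        Q=P[(P[:,2]>lo)&(P[:,2]<hi)]
        (x,y),r=cv2.minEnclosingCircle(Q[:,:2].astype(np.float32)*1000)
        print(c,n,len(Q),np.round(np.median(Q,0),3),np.round((x,y,r),1),np.round((Q.min(0)+Q.max(0))/2,4)[:2],np.ptp(Q,axis=0).round(3))
E
```

```text
scene cap 325 [ 6.14e-01 -1.30e-02  1.61e-01  2.54e+02  2.00e+02] [613.4 -15.3  26.4] [ 0.6133 -0.0142] [5.3e-02 5.0e-02 1.2e-02 2.0e+01 1.9e+01]
scene vent 73 [5.85e-01 8.10e-02 1.50e-01 2.96e+02 2.05e+02] [585.3  81.3  12.5] [0.5842 0.0806] [ 0.023  0.022  0.013 10.    10.   ]
top cap 320 [ 6.11e-01 -1.20e-02  1.61e-01  2.43e+02  1.69e+02] [611.1 -12.4  25.6] [ 0.6114 -0.0132] [5.0e-02 4.7e-02 1.2e-02 1.9e+01 2.0e+01]
top vent 65 [5.81e-01 8.10e-02 1.51e-01 2.06e+02 1.82e+02] [579.9  83.3  12.4] [0.5815 0.0836] [0.021 0.024 0.014 9.    8.   ]
```

Call:
servo_tool(
  increments=[
    [1,[-24,-14,0],0],
    [1,[-45,-27,0],0],
    [1,[-45,-27,0],0],
    [1,[-45,-27,0],0],
    [1,[-45,-27,0],0],
  ],
)

```text
time_s: 1.12
position: [0.4097, 0.3557, 0.2228]
tcp_rot: [[-0.893, 0.451, 0.001], [0.451, 0.893, 0.0], [-0.001, 0.001, -1.0]]
force: [0.9, 1.6, -0.2]
opening: 0.516
```

Call:
servo_tool(
  increments=[
    [1,[-45,-27,0],0],
    [1,[-45,-27,0],0],
    [1,[-45,-27,0],0],
    [1,[-45,-27,0],0],
    [1,[-45,-27,0],0],
  ],
)

```text
time_s: 1.75
position: [0.5497, 0.1335, 0.2228]
tcp_rot: [[-0.892, 0.451, 0.001], [0.451, 0.892, 0.0], [-0.001, 0.001, -1.0]]
force: [1.1, 0.3, -1.2]
opening: 0.017
```

Call:
servo_tool(
  increments=[
    [1,[-30,-18,0],0],
    [1,[0,0,0],10],
    [1,[0,0,0],10],
    [1,[0,0,0],10],
    [1,[0,0,0],10],
  ],
)

```text
time_s: 2.38
position: [0.5675, 0.1053, 0.2226]
tcp_rot: [[-0.388, 0.921, 0.0], [0.921, 0.388, 0.0], [-0.0, 0.0, -1.0]]
force: [-0.7, 0.2, -0.2]
opening: 0.007
```

```bash
cat >> h.py <<'E'
CAP=np.array([.6125,-.0135]);VENT=np.array([.583,.082])
def togo(t,z=None):
    s=bot.read_state();R=np.array(s["tcp_rot"]);p=np.array(s["position"])
    g=np.r_[t,p[2] if z is None else z]
    print("t",s["time_s"],"pos",p.round(4),"togo mm",(R.T@(g-p)*1000).round(1),"yang",np.degrees(np.arctan2(R[1,1],R[0,1])).round(1),"j6",round(s["joint_positions"][5],1),"F",np.round(s["force"],1),"op",round(s["opening"],3), "tilt",R[2].round(3))
E
python3 -c "
from h import *
togo(VENT)
s=bot.read_state();im,d=bot.capture('wrist');cv2.imwrite('pics/w1.png',im);np.save('w1.npy',d)
for t in ['cap_mid','vent_top']:
  for r in bot.find_in('wrist',t):
    l,tp,rr,b=r['bbox'];u=int((l+rr)/2);v=int((tp+b)/2)
    print(t,r['p'],np.round(r['bbox']),world('wrist',u,v,d[v,u],s).round(4))
"
```

```text
t 2.375 pos [0.5675 0.1053 0.2226] togo mm [-27.5   5.2   0. ] yang 22.9 j6 -23.4 F [-0.7  0.2 -0.2] op 0.007 tilt [-0.  0. -1.]
vent_top 0.62 [251. 209. 271. 215.] [0.5753 0.0911 0.1397]
vent_top 0.23 [204. 138. 322. 215.] [0.5672 0.1187 0.114 ]
```

View pics/w1.png

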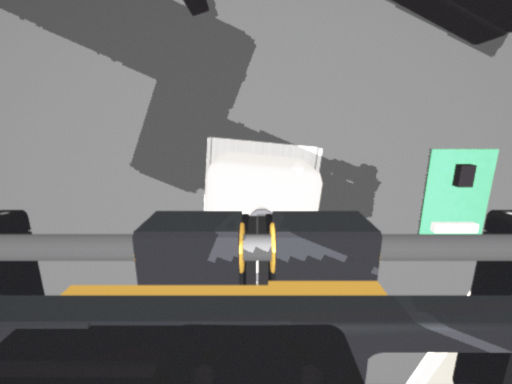

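The wrist view shows the vent at (261,212), peeking out beyond the closed fingertips. That agrees with the other cameras. Moving over it and descending.

Call:
servo_tool(
  increments=[
    [1,[-27.5,5,0],0],
    [1,[0,0,25],5.7],
    [1,[0,0,25],0],
    [1,[0,0,12],0],
    [1,[0,0,0],0],
  ],
)

```text
time_s: 3.15
position: [0.5824, 0.0822, 0.1599]
tcp_rot: [[-0.302, 0.953, -0.002], [0.953, 0.302, 0.0], [0.001, -0.002, -1.0]]
force: [-1.2, -1.2, -0.3]
opening: 0.003
```

```bash
python3 -c "
from h import *
togo(VENT,.143)
im,d=bot.capture('scene');cv2.imwrite('pics/s2.png',cv2.resize(im[140:290,180:350],None,fx=4,fy=4,interpolation=2))
s=bot.read_state();im,d=bot.capture('wrist');cv2.imwrite('pics/w2.png',im)
"
```

```text
t 3.15 pos [0.5824 0.0822 0.1599] togo mm [-0.4  0.5 16.9] yang 17.6 j6 -20.4 F [-1.2 -1.2 -0.3] op 0.003 tilt [ 0.001 -0.002 -1.   ]
```

View pics/s2.png

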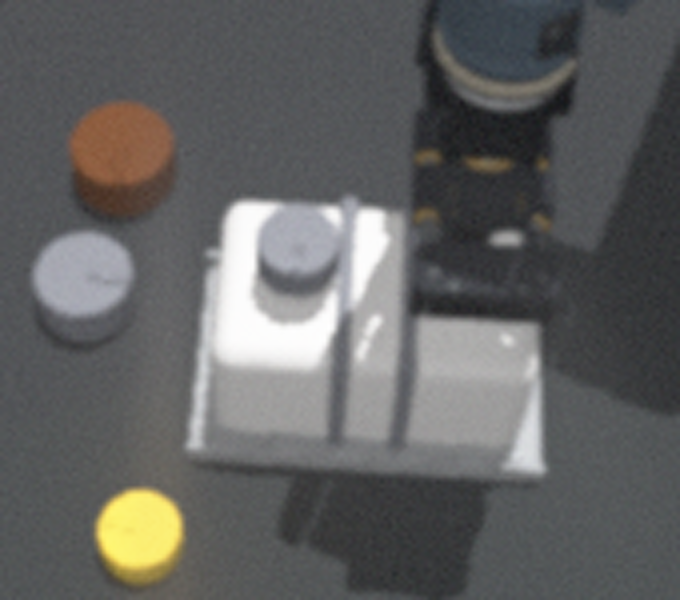

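View pics/w2.png

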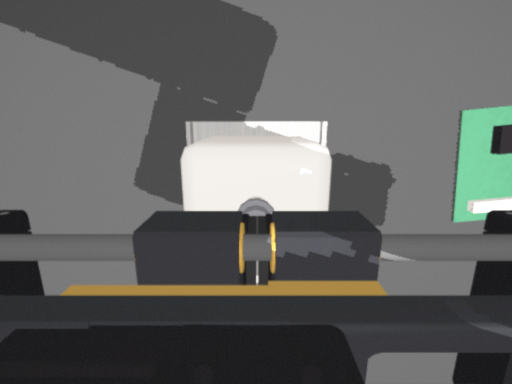

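The scene view shows the gripper over the vent and clear of the cap. In the wrist view the vent is centred below the tips at (257,208). Pressing in stages.

Call:
servo_tool(
  increments=[
    [1,[0,0,7],0],
    [1,[0,0,3],0],
    [1,[0,0,3],0],
    [1,[0,0,2],0],
    [1,[0,0,0],0],
  ],
)

```text
time_s: 3.88
position: [0.583, 0.0822, 0.1458]
tcp_rot: [[-0.301, 0.954, 0.0], [0.954, 0.301, 0.0], [-0.0, 0.0, -1.0]]
force: [-1.6, 0.7, 3.4]
opening: 0.009
```

Call:
servo_tool(
  increments=[
    [1,[0,0,1],0],
    [1,[0,0,0.5],0],
    [1,[0,0,0],0],
  ],
)

```text
time_s: 4.25
position: [0.583, 0.0822, 0.1442]
tcp_rot: [[-0.301, 0.954, 0.0], [0.954, 0.301, 0.0], [-0.0, 0.0, -1.0]]
force: [-1.1, 0.3, 5.1]
opening: 0.007
```

Call:
servo_tool(
  increments=[
    [1,[0,0,1],0],
    [1,[0,0,0.5],0],
    [1,[0,0,0],0],
  ],
)

```text
time_s: 4.62
position: [0.583, 0.0822, 0.1434]
tcp_rot: [[-0.301, 0.954, 0.001], [0.954, 0.301, 0.0], [-0.0, 0.001, -1.0]]
force: [-2.5, 0.5, 8.9]
opening: 0.007
```

Call:
servo_tool(
  increments=[
    [1,[0,0,1],0],
    [1,[0,0,0],0],
  ],
)

```text
time_s: 4.88
position: [0.5831, 0.0822, 0.1433]
tcp_rot: [[-0.301, 0.954, 0.001], [0.954, 0.301, -0.0], [-0.0, 0.001, -1.0]]
force: [-3.7, 0.7, 14.2]
opening: 0.006
```

The button has bottomed out: z stopped at 0.1433 while the force climbed to 14 N. I'll release it, check that it springs back, and move over the cap.

Call:
servo_tool(
  increments=[
    [1,[0,0,0],0],
    [1,[0,0,-10],0],
    [1,[0,0,-25],0],
    [1,[0,0,-35],0],
    [0,[-20,0,-15],0],
  ],
)

```text
time_s: 5.5
position: [0.5893, 0.0638, 0.2279]
tcp_rot: [[-0.303, 0.953, 0.002], [0.953, 0.303, 0.0], [-0.001, 0.002, -1.0]]
force: [-0.2, -0.5, -0.2]
opening: 0.055
```

Call:
servo_tool(
  increments=[
    [0,[-30,0,0],0],
    [0,[-30,0,0],0],
    [0,[-20,-0.8,0],0],
    [0,[0,0,0],0],
  ],
)

```text
time_s: 6.0
position: [0.6123, -0.0147, 0.2259]
tcp_rot: [[-0.299, 0.954, -0.001], [0.954, 0.299, 0.0], [0.001, -0.001, -1.0]]
force: [-0.1, -0.5, 0.5]
opening: 0.488
```

```bash
python3 -c "
from h import *
togo(CAP,.129)
im,d=bot.capture('scene');cv2.imwrite('pics/s3.png',cv2.resize(im[140:290,180:350],None,fx=4,fy=4,interpolation=2))
P=np.array([world('scene',u,v,d[v,u]) for v in range(196,216) for u in range(282,304)]);Q=P[(P[:,2]>.141)&(P[:,2]<.162)];print(len(Q),np.median(Q,0))
im,d=bot.capture('top');cv2.imwrite('pics/t3.png',cv2.resize(im[90:270,160:350],None,fx=4,fy=4,interpolation=2)[:590])
s=bot.read_state();im,d=bot.capture('wrist');cv2.imwrite('pics/w3.png',im);np.save('w3.npy',d)
for t in ['cap_mid','vent_top']:
  for r in bot.find_in('wrist',t):
    l,tp,rr,b=r['bbox'];u=int((l+rr)/2);v=int((tp+b)/2)
    print(t,r['p'],np.round(r['bbox']),world('wrist',u,v,d[v,u],s).round(4))
"
```

```text
t 6.0 pos [ 0.6123 -0.0147  0.2259] togo mm [ 1.   0.6 96.9] yang 17.4 j6 -29.2 F [-0.1 -0.5  0.5] op 0.488 tilt [ 0.001 -0.001 -1.   ]
73 [0.58539807 0.0813455  0.15047978]
cap_mid 0.94 [208. 261. 256. 288.] [ 0.6185 -0.1582  0.0408]
cap_mid 0.77 [334. 211. 350. 235.] [ 0.7437 -0.0469  0.0241]
cap_mid 0.72 [226. 166. 288. 230.] [ 0.6096 -0.0101  0.1614]
vent_top 0.94 [240.  61. 277.  96.] [0.5818 0.0805 0.1516]
```

View pics/s3.png

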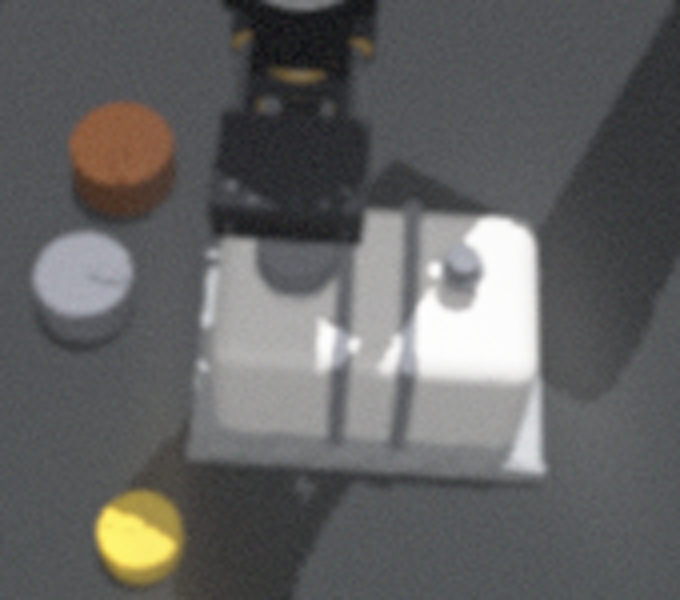

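View pics/w3.png

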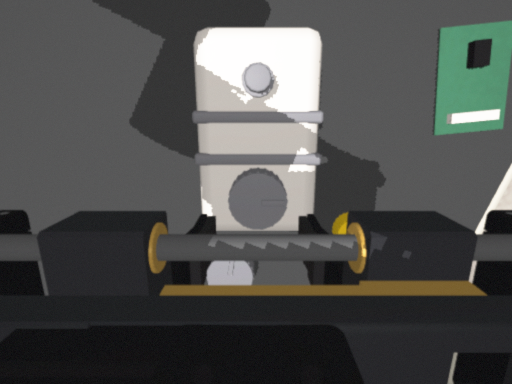

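The vent is back up at z≈0.1505. The wrist view shows the cap at about (257,198) between the opening fingers, and the vent at (258,78). Refining the cap centre from the wrist depth.

```bash
python3 -c "
from h import *
s=bot.read_state();d=np.load('w3.npy')
for n,b,lo,hi in (('cap',(215,155,300,225),.1575,.166),('vent',(235,55,282,100),.148,.156)):
  P=np.array([world('wrist',u,v,d[v,u],s) for v in range(b[1],b[3]) for u in range(b[0],b[2]) if d[v,u]>0]);Q=P[(P[:,2]>lo)&(P[:,2]<hi)]
  (x,y),r=cv2.minEnclosingCircle(Q[:,:2].astype(np.float32)*1000);print(n,len(Q),x,y,r,np.median(Q,0), Q.min(0),Q.max(0))
"
```

```text
Traceback (most recent call last):
  File "h.py", line 4, in world
    ci=bot.camera_info(cam);K=np.array(ci["K"])
ValueError: time passes only in moves, steps and waits
```

```bash
sed -i 's/^def world/import functools\nci_=functools.lru_cache(None)(bot.camera_info)\ndef world/; s/ci=bot.camera_info(cam)/ci=ci_(cam)/' h.py; python3 -c "
from h import *
s=bot.read_state();d=np.load('w3.npy')
for n,b,lo,hi in (('cap',(215,155,300,225),.1575,.166),('vent',(235,55,282,100),.148,.156)):
  P=np.array([world('wrist',u,v,d[v,u],s) for v in range(b[1],b[3]) for u in range(b[0],b[2]) if d[v,u]>0]);Q=P[(P[:,2]>lo)&(P[:,2]<hi)]
  (x,y),r=cv2.minEnclosingCircle(Q[:,:2].astype(np.float32)*1000);print(n,len(Q),x,y,r,np.median(Q,0), Q.min(0),Q.max(0))
togo(CAP,.129)
"
```

```text
cap 2538 611.2404174804688 -13.927201271057129 25.50670623779297 [ 0.6102571  -0.01173536  0.16178382] [ 0.5860128  -0.03731786  0.15756275] [0.63647342 0.01154732 0.16592103]
vent 608 581.1845092773438 81.23162078857422 10.881758689880371 [0.58117848 0.08102687 0.15157553] [0.57068505 0.07058549 0.14872279] [0.59179689 0.09187195 0.15411163]
t 6.25 pos [ 0.6117 -0.0124  0.2264] togo mm [-1.3  0.4 97.4] yang 17.6 j6 -29.2 F [0.3 1.4 0.6] op 0.719 tilt [ 0.001 -0.    -1.   ]
```

Call:
servo_tool(
  increments=[
    [0,[-1.3,-0.5,0],0],
    [0,[0,0,15],0],
    [0,[0,0,15],0],
    [0,[0,0,20],0],
    [0,[0,0,10],0],
  ],
)

```text
time_s: 6.88
position: [0.6108, -0.0147, 0.1642]
tcp_rot: [[-0.301, 0.954, -0.004], [0.954, 0.301, 0.001], [0.002, -0.003, -1.0]]
force: [0.1, -0.6, -0.1]
opening: 0.995
```

Call:
servo_tool(
  increments=[
    [0,[0,0,15],0],
    [0,[0,0,12],0],
    [0,[0,0,8],0],
    [0,[0,0,0],0],
  ],
)

```text
time_s: 7.38
position: [0.6118, -0.0148, 0.1309]
tcp_rot: [[-0.301, 0.954, -0.001], [0.954, 0.301, 0.0], [0.001, -0.001, -1.0]]
force: [0.6, -1.1, -0.0]
opening: 1.0
```

```bash
python3 -c "
from h import *
togo([.6115,-.0138],.130)
im,d=bot.capture('scene');cv2.imwrite('pics/s4.png',cv2.resize(im[140:290,180:350],None,fx=4,fy=4,interpolation=2))
im,d=bot.capture('wrist');cv2.imwrite('pics/w4.png',im)
"
```

```text
t 7.375 pos [ 0.6118 -0.0148  0.1309] togo mm [1.1 0.  0.9] yang 17.5 j6 -29.3 F [ 0.6 -1.1 -0. ] op 1.0 tilt [ 0.001 -0.001 -1.   ]
```

View pics/w4.png

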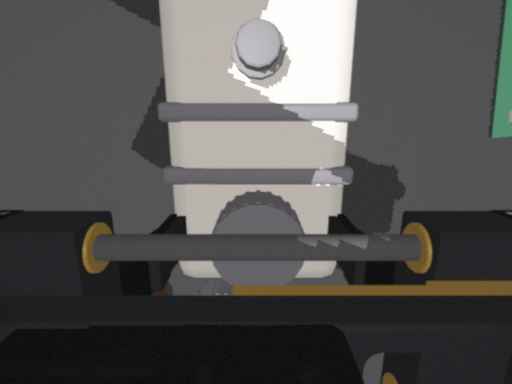

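The cap is centred between the open pads at (258,245) in the wrist view, so I'll close.

Call:
servo_tool(
  increments=[
    [1,[0.8,0,0],0],
    [1,[0,0,0],0],
    [1,[0,0,0],0],
    [1,[0,0,0],0],
    [1,[0,0,0],0],
  ],
)

```text
time_s: 8.1
position: [0.6123, -0.0141, 0.1317]
tcp_rot: [[-0.3, 0.954, 0.001], [0.954, 0.3, 0.0], [-0.0, 0.001, -1.0]]
force: [1.0, 0.2, -0.4]
opening: 0.562
```

Call:
servo_tool(
  increments=[
    [1,[0,0,0],0],
    [1,[0,0,0],0],
    [1,[0,0,0],0],
  ],
)

```text
time_s: 8.48
position: [0.6122, -0.0141, 0.1317]
tcp_rot: [[-0.301, 0.954, 0.001], [0.954, 0.301, 0.0], [-0.0, 0.001, -1.0]]
force: [1.9, 1.3, -0.0]
opening: 0.558
```

```bash
python3 -c "
from h import *
togo([.6115,-.0138],.130);s=bot.read_state();print(s['moment'],s['joint_positions'].round(1))
"
```

```text
t 8.475 pos [ 0.6122 -0.0141  0.1317] togo mm [ 0.5 -0.6  1.7] yang 17.5 j6 -29.3 F [ 1.9  1.3 -0. ] op 0.558 tilt [-0.     0.001 -1.   ]
[ 0.06832038 -0.22236168  0.02966029] [-11.8  35.6  88.6   0.   55.7 -29.3]
```

Gripped, with the opening at about 48.5 mm. Trying counter-clockwise (negative turn) gently.

Call:
servo_tool(
  increments=[
    [1,[0,0,0],-3],
    [1,[0,0,0],-3],
    [1,[0,0,0],-3],
  ],
)

```text
time_s: 8.85
position: [0.6118, -0.0144, 0.1317]
tcp_rot: [[-0.448, 0.894, -0.0], [0.894, 0.448, -0.0], [-0.0, -0.0, -1.0]]
force: [0.6, -1.2, 0.2]
opening: 0.561
```

```bash
python3 -c "
from h import *
togo([.6115,-.0138],.130);s=bot.read_state();print(s['moment'],s['joint_positions'].round(1),s['tau'][5])
"
```

```text
t 8.85 pos [ 0.6118 -0.0144  0.1317] togo mm [ 0.6 -0.   1.7] yang 26.6 j6 -38.4 F [ 0.6 -1.2  0.2] op 0.561 tilt [-0. -0. -1.]
[-0.25833405 -0.18074635 -0.06407097] [-11.8  35.6  88.7  -0.   55.7 -38.4] 0.24339658208191395
```

Call:
servo_tool(
  increments=[
    [1,[0,0,0],-3],
    [1,[0,0,0],-3],
    [1,[0,0,0],-3],
  ],
)

```text
time_s: 9.22
position: [0.6137, -0.0161, 0.1317]
tcp_rot: [[-0.582, 0.813, 0.004], [0.813, 0.582, -0.003], [-0.005, 0.001, -1.0]]
force: [3.2, -3.8, -2.2]
opening: 0.563
```

```bash
python3 -c "
from h import *
togo([.6115,-.0138],.130);s=bot.read_state();print(s['moment'],s['joint_positions'].round(1),s['tau'][5])
"
```

```text
t 9.225 pos [ 0.6137 -0.0161  0.1317] togo mm [ 3.1 -0.5  1.7] yang 35.6 j6 -47.3 F [ 3.2 -3.8 -2.2] op 0.563 tilt [-0.005  0.001 -1.   ]
[-0.79604245 -0.53894734 -0.35858399] [-11.8  35.7  88.6  -0.2  55.5 -47.3] -0.051084926817566156
```

The moment and side force rose near 18° (Mz ≈ -0.36 N·m), which looks like the stop. I'll turn back and try the other way.

Call:
servo_tool(
  increments=[
    [1,[0,0,0],3],
    [1,[0,0,0],5],
    [1,[0,0,0],5],
    [1,[0,0,0],5],
    [1,[0,0,0],0],
  ],
)

```text
time_s: 9.85
position: [0.6119, -0.0139, 0.1317]
tcp_rot: [[-0.302, 0.953, 0.0], [0.953, 0.302, 0.0], [0.0, 0.0, -1.0]]
force: [0.2, 0.9, 0.9]
opening: 0.56
```

```bash
python3 -c "
from h import *
togo([.6115,-.0138],.130);s=bot.read_state();print(s['moment'],s['joint_positions'].round(1),s['tau'][5])
"
```

```text
t 9.85 pos [ 0.6119 -0.0139  0.1317] togo mm [ 0.2 -0.4  1.7] yang 17.6 j6 -29.3 F [0.2 0.9 0.9] op 0.56 tilt [ 0.  0. -1.]
[ 0.15905296 -0.14806031 -0.03469125] [-11.8  35.6  88.7   0.   55.7 -29.3] 0.12784511782228947
```

Call:
servo_tool(
  increments=[
    [1,[0,0,0],3],
    [1,[0,0,0],3],
    [1,[0,0,0],3],
  ],
)

```text
time_s: 10.22
position: [0.612, -0.0139, 0.1317]
tcp_rot: [[-0.148, 0.989, 0.0], [0.989, 0.148, 0.0], [0.0, 0.0, -1.0]]
force: [1.2, 2.1, -0.6]
opening: 0.558
```

```bash
python3 -c "
from h import *
togo([.6115,-.0138],.130);s=bot.read_state();print(s['moment'],s['joint_positions'].round(1),s['tau'][5])
"
```

```text
t 10.225 pos [ 0.612  -0.0139  0.1317] togo mm [ 0.1 -0.5  1.7] yang 8.5 j6 -20.3 F [ 1.2  2.1 -0.6] op 0.558 tilt [ 0.  0. -1.]
[ 0.14626264 -0.14681234  0.03668971] [-11.8  35.6  88.7   0.   55.7 -20.3] -0.24234138429164886
```

Call:
servo_tool(
  increments=[
    [1,[0,0,0],3],
    [1,[0,0,0],3],
    [1,[0,0,0],3],
  ],
)

```text
time_s: 10.6
position: [0.612, -0.0143, 0.1316]
tcp_rot: [[0.009, 1.0, 0.0], [1.0, -0.009, -0.0], [-0.0, 0.0, -1.0]]
force: [1.4, 0.1, 0.8]
opening: 0.561
```

```bash
python3 -c "
from h import *
togo([.6115,-.0138],.130);s=bot.read_state();print(s['moment'],s['joint_positions'].round(1),s['tau'][5])
"
```

```text
t 10.6 pos [ 0.612  -0.0143  0.1316] togo mm [ 0.5 -0.5  1.6] yang -0.5 j6 -11.3 F [1.4 0.1 0.8] op 0.561 tilt [-0.  0. -1.]
[-0.01520174 -0.04583176  0.04948997] [-11.8  35.6  88.7  -0.   55.7 -11.3] -0.2598747331649065
```

Clockwise is free at +18°. Continuing past 20°.

Call:
servo_tool(
  increments=[
    [1,[0,0,0],3],
    [1,[0,0,0],4],
    [1,[0,0,0],5],
    [1,[0,0,0],5],
  ],
)

```text
time_s: 11.1
position: [0.6117, -0.0141, 0.1316]
tcp_rot: [[0.302, 0.953, -0.0], [0.953, -0.302, 0.0], [-0.0, -0.0, -1.0]]
force: [0.5, 0.6, 0.0]
opening: 0.555
```

```bash
python3 -c "
from h import *
togo([.6115,-.0138],.130);s=bot.read_state();print(s['moment'],s['joint_positions'].round(1),s['tau'][5])
"
```

```text
t 11.1 pos [ 0.6117 -0.0141  0.1316] togo mm [ 0.2 -0.3  1.6] yang -17.6 j6 5.8 F [0.5 0.6 0. ] op 0.555 tilt [-0. -0. -1.]
[0.1627524  0.0153566  0.07067554] [-11.8  35.6  88.7  -0.   55.7   5.8] -0.42239011265337467
```

Call:
servo_tool(
  increments=[
    [1,[0,0,0],5],
    [1,[0,0,0],5],
    [1,[0,0,0],5],
    [1,[0,0,0],5],
  ],
)

```text
time_s: 11.6
position: [0.6118, -0.0145, 0.1316]
tcp_rot: [[0.609, 0.793, -0.0], [0.793, -0.609, -0.001], [-0.001, 0.0, -1.0]]
force: [0.1, 0.2, 1.5]
opening: 0.556
```

```bash
python3 -c "
from h import *
togo([.6115,-.0138],.130);s=bot.read_state();print(s['moment'],s['joint_positions'].round(1),s['tau'][5])
bot.capture('wrist');im,d=bot.capture('wrist');cv2.imwrite('pics/w5.png',im)
"
```

```text
t 11.6 pos [ 0.6118 -0.0145  0.1316] togo mm [ 0.4 -0.6  1.6] yang -37.5 j6 25.8 F [0.1 0.2 1.5] op 0.556 tilt [-0.001  0.    -1.   ]
[-0.11241191  0.10929972 -0.00902995] [-11.8  35.6  88.7  -0.1  55.7  25.8] -0.44614266604185104
```

View pics/w5.png

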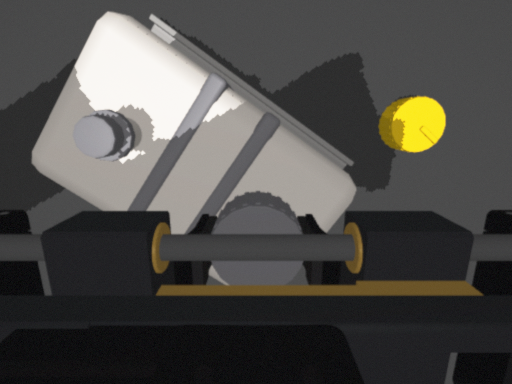

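Free to +55°. Moment is low, so the cap is turning with the grip rather than slipping. Going on towards 110°.

Call:
servo_tool(
  increments=[
    [1,[0,0,0],5],
    [1,[0,0,0],5],
    [1,[0,0,0],5],
    [1,[0,0,0],5],
    [1,[0,0,0],0],
  ],
)

```text
time_s: 12.32
position: [0.6118, -0.014, 0.1316]
tcp_rot: [[0.842, 0.54, -0.0], [0.54, -0.842, 0.0], [0.0, -0.0, -1.0]]
force: [-0.4, 0.7, 2.1]
opening: 0.559
```

```bash
python3 -c "
from h import *
togo([.6115,-.0138],.130);s=bot.read_state();print(s['moment'],s['tau'][5])
"
```

```text
t 12.325 pos [ 0.6118 -0.014   0.1316] togo mm [-0.2 -0.3  1.6] yang -57.3 j6 45.6 F [-0.4  0.7  2.1] op 0.559 tilt [ 0. -0. -1.]
[0.13288525 0.05824632 0.00558031] 0.10807124432176352
```

Call:
servo_tool(
  increments=[
    [1,[0,0,0],4],
    [1,[0,0,0],4],
    [1,[0,0,0],4],
    [1,[0,0,0],4],
    [1,[0,0,0],0],
  ],
)

```text
time_s: 12.95
position: [0.6117, -0.0143, 0.1316]
tcp_rot: [[0.958, 0.287, -0.0], [0.287, -0.958, -0.0], [-0.0, 0.0, -1.0]]
force: [-0.4, 0.3, 2.0]
opening: 0.562
```

```bash
python3 -c "
from h import *
togo([.6115,-.0138],.130);s=bot.read_state();print(s['moment'],s['tau'][5])
"
```

```text
t 12.95 pos [ 0.6117 -0.0143  0.1316] togo mm [-0.  -0.5  1.6] yang -73.3 j6 61.6 F [-0.4  0.3  2. ] op 0.562 tilt [-0.  0. -1.]
[-0.05491496  0.22445767  0.00872902] 0.09432765422388911
```

Call:
servo_tool(
  increments=[
    [1,[0,0,0],4],
    [1,[0,0,0],4],
    [1,[0,0,0],4],
    [1,[0,0,0],4],
    [1,[0,0,0],4],
  ],
)

```text
time_s: 13.58
position: [0.6119, -0.0138, 0.1316]
tcp_rot: [[0.998, -0.06, 0.0], [-0.06, -0.998, 0.001], [0.0, -0.001, -1.0]]
force: [1.1, 1.6, 1.1]
opening: 0.556
```

Call:
servo_tool(
  increments=[
    [1,[0,0,0],0],
    [1,[0,0,-2],0],
    [1,[0,0,-2],0],
    [1,[0,0,0],0],
  ],
)

```text
time_s: 14.08
position: [0.6119, -0.0139, 0.1355]
tcp_rot: [[0.998, -0.06, 0.0], [-0.06, -0.998, 0.0], [0.0, -0.0, -1.0]]
force: [1.5, 2.2, -1.4]
opening: 0.562
```

```bash
python3 -c "
from h import *
togo([.6115,-.0138],.130);s=bot.read_state();print(s['moment'],s['tau'][5])
"
```

```text
t 14.075 pos [ 0.6119 -0.0139  0.1355] togo mm [-0.4 -0.1  5.5] yang -93.5 j6 81.7 F [ 1.5  2.2 -1.4] op 0.562 tilt [ 0. -0. -1.]
[ 0.36881054 -0.12108582  0.04126795] 0.010044974915217608
```

It rose 4 mm with no resistance. Lifting on to about 9 cm.

Call:
servo_tool(
  increments=[
    [1,[0,0,-4],0],
    [1,[0,0,-8],0],
    [1,[0,0,-10],0],
    [1,[0,0,-10],0],
    [1,[0,0,-10],0],
  ],
)

```text
time_s: 14.7
position: [0.6119, -0.0144, 0.1786]
tcp_rot: [[0.998, -0.061, 0.0], [-0.061, -0.998, -0.0], [0.0, 0.0, -1.0]]
force: [-0.3, 0.8, -0.5]
opening: 0.557
```

Call:
servo_tool(
  increments=[
    [1,[0,0,-15],0],
    [1,[0,0,-15],0],
    [1,[0,0,-10],0],
    [1,[0,0,-5],0],
    [1,[0,0,0],0],
  ],
)

```text
time_s: 15.32
position: [0.6119, -0.0141, 0.2228]
tcp_rot: [[0.998, -0.061, 0.0], [-0.061, -0.998, -0.0], [0.0, 0.0, -1.0]]
force: [-0.7, 0.4, -0.6]
opening: 0.559
```

```bash
python3 -c "
from h import *
togo([.6118,-.0139],.130+.09)
for c,(a,b,e,f) in dict(scene=(100,290,140,350),top=(90,230,160,350),wrist=(0,384,0,512)).items():
  s=bot.read_state();im,d=bot.capture(c);cv2.imwrite(f'pics/{c}6.png',cv2.resize(im[a:b,e:f],None,fx=1 if c=='wrist' else 3,fy=1 if c=='wrist' else 3,interpolation=2))
  for r in bot.find_in(c,'cap_mid'):
    l,tp,rr,bb=r['bbox'];u=int((l+rr)/2);v=int((tp+bb)/2)
    print(c,r['p'],np.round(r['bbox']),world(c,u,v,d[v,u],s).round(4))
"
```

```text
t 15.325 pos [ 0.6119 -0.0141  0.2228] togo mm [-0.1 -0.2  2.8] yang -93.5 j6 81.7 F [-0.7  0.4 -0.6] op 0.559 tilt [ 0.  0. -1.]
scene 0.86 [189. 197. 215. 228.] [ 0.6279 -0.1559  0.0356]
scene 0.83 [205. 265. 227. 285.] [ 0.7714 -0.0511  0.0294]
scene 0.76 [242. 169. 263. 194.] [ 0.6245 -0.0155  0.2531]
scene 0.66 [293. 202. 304. 216.] [0.5891 0.089  0.1477]
scene 0.61 [196. 168. 222. 193.] [ 0.5328 -0.1783  0.046 ]
top 0.77 [287. 158. 312. 184.] [ 0.6142 -0.1626  0.0392]
top 0.71 [297. 196. 322. 218.] [ 0.5136 -0.1878  0.0405]
top 0.67 [204. 176. 214. 190.] [0.5785 0.0736 0.1531]
top 0.47 [250. 112. 267. 129.] [ 0.7613 -0.0509  0.0317]
wrist 0.86 [344. 134. 406. 188.] [ 0.6185 -0.1617  0.0379]
wrist 0.81 [264.  14. 306.  65.] [ 0.7637 -0.0554  0.0283]
wrist 0.64 [212. 189. 303. 286.] [ 0.6432 -0.0165  0.3069]
wrist 0.6 [367. 204. 396. 214.] [ 0.5476 -0.1803  0.0196]
```

View pics/scene6.png

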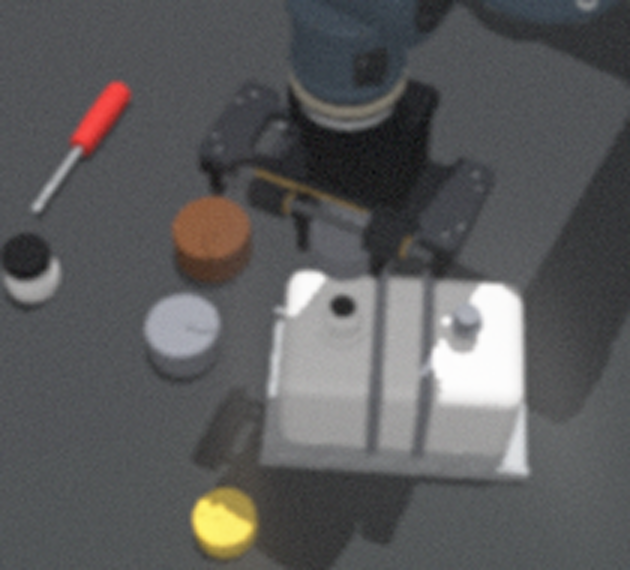

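View pics/wrist6.png

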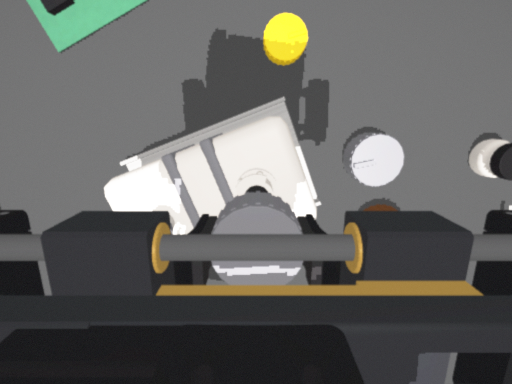

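The scene view shows the neck mouth open at (343,306) and the cap held between the fingers directly above it at (340,240). The wrist view shows the cap level between the pads at (257,238). Settling, then handing in.

Call:
servo_tool(
  increments=[
    [1,[0,0,0],0],
    [1,[0,0,0],0],
    [1,[0,0,0],0],
    [1,[0,0,0],0],
    [1,[0,0,0],0],
  ],
)

```text
time_s: 16.25
position: [0.6119, -0.0141, 0.2226]
tcp_rot: [[0.998, -0.061, 0.0], [-0.061, -0.998, -0.0], [0.0, 0.0, -1.0]]
force: [-0.5, -0.2, -1.1]
opening: 0.56
```

```bash
python3 -c "
from h import *
togo([.6118,-.0139],.22); print(np.abs(bot.read_state()['qvel']).max()); print(bot.hand_in())
"
```

```text
t 16.25 pos [ 0.6119 -0.0141  0.2226] togo mm [-0.1 -0.2  2.6] yang -93.5 j6 81.7 F [-0.5 -0.2 -1.1] op 0.56 tilt [ 0.  0. -1.]
0.12926256215730186
the job is handed in; nothing more can be done
None
```

The job is handed in at 16.3 s, with the cap held level and still about 9 cm straight above the open neck.

- **Vent:** I pressed the button until it bottomed out (TCP stopped at z 0.1433 while the force climbed to 14 N). After release it measured 0.1505, so it came back up.
- **Cap:** I gripped the smaller grey cap on the canister. Counter-clockwise it began to resist at about 18° (wrist moment about 0.36 N·m), so I turned back. Clockwise it turned freely through about 111° and lifted off without resistance.
- **Last checks:** The scene and wrist pictures showed the neck mouth open and the cap in the gripper directly above it. The gripper opening was steady at 0.56 and tilt was zero. I moved nothing else, and the jar and screwdriver looked in place in the last scene picture. I made no separate check on the cartridge.
- **Disagreements:** The camera estimates of the vent and cap positions differed by 2–4 mm. In the last wrist picture the network's depth point for the cap was wrong because it landed on the gripper, so I went by the image itself.

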